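# Stack the bits on a glass grinder's spindle, keyed wheel first

## Task

Fit up the upright spindle of the bench glass grinder in size order: the wide keyed grinding wheel at the bottom, the aluminium spacer collar on it, the slim grinding bit on top, each slid fully home on the one below and let go. The wheel is only home when the crossed slots under its hub have dropped over the drive pin at the foot of the spindle: rest it lightly on the pin and turn it by feel until it drops, never forcing anything. Leave the other things on the table where they are.

Things in the scene. Friction and masses are not known exactly. Their poses are not given: they have to be found in the camera images.
- grinder: fixed bench glass grinder, dark blue-green, 196 x 216 x 86 mm. Origin under its centre on the table; x to its back, y to its left, z up. Pale tray grid 80 mm up, rim 86 mm up; a yellow sponge block, top 96 mm up, stands 54 mm behind and 60 mm left of the spindle. The steel spindle in the tray turns only stiffly (0.12 N m drag), so a part rubbing on it does not turn it; it may stand at any angle.
- seat (a point): on the spindle axis (z up), at the top of its 34 mm foot flange. From here it is 16 mm thick to 18 mm up, 12 mm thick from 20 to 34, 8 mm thick from 36 to 62, cones between, nose tip at 66. A 4 mm drive pin, 30 mm long, lies across on the flange through the axis, its top 4 mm up; its direction is new each time and no pose gives it. A part resting on the pin stands 4 mm too high.
- wheel_mid (a point): centre of the wide wheel: dark grit rim 48 mm wide, 16 mm high (hold it there) on a 34 mm brass hub that stands out 6 mm below; 22 mm high in all, z up, 0.13 kg, bore 17.6 mm. Crossed slots 5.8 mm wide, 6 mm deep under the hub along its x and y fit the pin at each quarter turn (play 0.07 rad); four dark lines on top lie over them. Home: this point 11 mm above the seat point.
- collar_mid (a point): centre of the aluminium spacer collar, half-way up: grooved ring 33 mm in diameter, 16 mm high, bore 13.6 mm, plain, 0.045 kg. Home on the wheel: this point 30 mm above the seat point.
- bit_mid (a point): centre of the slim grinding bit, half-way up: brass tube with a tan grit band, 22 mm in diameter, 22 mm high, bore 9.6 mm, plain, 0.04 kg. Home on the collar: this point 49 mm above the seat point.
- paste_dish: round clear dish of dry cream paste on the table, 51 mm in diameter, 15 mm high; origin at the centre of the underside. Not to be moved.
- loupe: black eye loupe standing on the table, 34 mm in diameter, 30 mm high; origin at the centre of the underside. Not to be moved.
- frost_pot: frosted screw pot, 50 mm in diameter, 38 mm high; origin at the centre of the underside. Not to be moved.
- glass_vial: small glass bottle, 24 mm in diameter, 44 mm high; origin at the centre of the underside. Not to be moved.
- bead_tube: standing capped tube of pink seed beads, 16 mm in diameter, 74 mm high; origin at the centre of the underside. Not to be moved.
Mind the look-alikes: they are no part of the job. Leave any turquoise look-alike of the part that bears wheel_mid alone.

How it is judged (in metres and radians):
On the way, in this order (a step that is already met when the one before it is completed fails the run):
1. the wheel is home over the drive pin (z of wheel_mid in the frame of seat between 0.0095 and 0.0125 m and horizontal distance between wheel_mid and seat below 0.0025 m and angle between wheel_mid's own z axis and vertical below 0.06 rad), for 0.2 s.
2. the collar is home on the wheel (all of step 1 and z of collar_mid in the frame of seat between 0.0285 and 0.0315 m and horizontal distance between collar_mid and seat below 0.0025 m and angle between collar_mid's own z axis and vertical below 0.06 rad), for 0.2 s.
At the end, for the whole second after the job is handed in: On the spindle, from below: wheel (slots over the drive pin), collar, bit, their centres 11, 30 and 49 mm above the seat point, each within 1.5 mm, within 2.5 mm of the axis and upright within 0.06 rad, released (all of step 2 and z of bit_mid in the frame of seat between 0.0475 and 0.0505 m and horizontal distance between bit_mid and seat below 0.0025 m and angle between bit_mid's own z axis and vertical below 0.06 rad); the robot touches nothing.
It fails at once if the grinder, its spindle or the parts on it are pressed or struck with more than 60 N (contact force between grinder and anything else above 60 N).
It fails at once if a bystander is moved more than 15 mm (distance of any of paste_dish, loupe, frost_pot, glass_vial, bead_tube from where it was at the start of the episode above 0.015 m).
It also fails if it takes over 72 s, if anything falls off the work surface, if the arm or the gripper's body presses on something with over 40 N, if the wrist force passes 120 N, or if a joint passes its speed limit or range.

## Robot

A 6-joint arm with a two-finger parallel gripper is mounted at the origin on a cart in front of the work surface, level with it; the furniture and walls round the work are solid. World frame = base frame: x ahead of the robot, y to its left, z up, the work surface at z = 0. Lengths are in mm, angles in rad, forces in N, time in s.
With the tool pointing down it reaches from about 350 to 950 mm from the base axis. Payload 17.4 kg.
Tool frame: the origin (TCP) lies at the very end of the fingers, on their centre line; the grasp point (between the pads) lies 19 mm behind it (tcp_to_grasp is the distance from the TCP to the grasp point, in mm); z points along the fingers, y is the line along which they close (so a half turn about z gives the same grasp; the last joint's range is limited). The gripper opens to 93 mm and grips with 3 to 60 N. Pads are 15 mm wide; open, the fingers measure 128 mm over their backs; the gripper's body (75 mm by 188 mm) begins 65 mm behind the grasp point.
Start: joints at [1.08, 0.116, 1.442, -0, 1.584, -0.038], TCP at [295.311, 606.979, 186.646] pointing down, gripper open.
Joint ranges: [-2.83, 2.83], [-0.83, 2.19], [0.07, 2.5], [-1.14, 4.28], [0.01, 3], [-2.97, 2.97]. Speed limits (rad/s): [1.89, 1.89, 2.22, 3.14, 3.14, 3.14].

## Interface

Orientations are given as [roll, pitch, yaw] about the fixed x, y, z axes, in that order (R = Rz(yaw) Ry(pitch) Rx(roll)).
In Python, from workcell import state, camera, camera_info, sign_off, tcp_to_grasp gives the robot as it stands.
- The arm moves only by the tool jog_arm, never from a script. Its argument "series" is a list of rows, each a list of 7 numbers: the shift along the tool's x, y, z in units of 25 mm (1.0 is 25 mm), then the turn, a rotation vector about the tool's x, y, z in units of 5 degrees (1.0 is 5 degrees), then the opening in per cent of the stroke, from 0 (shut) to 100 (fully open). A call has 1 to 10 rows; each row is the pose to reach, as a shift and turn from the pose commanded when the call began, along the tool's axes at that moment; what a row does not reach only later rows make up. A row lasts 1/12 s, in which the tool goes at most 41.7 mm and 7.16 degrees, less where a joint would pass 70% of its speed; a pose out of reach is approached as far as the arm can. A call with a gripper value outside its range is refused whole. The fingers move at their own pace and stop on an object; the grip force is fixed at half the most. Time passes only in rows, so rows that repeat a pose let the fingers close. It gives the time, the measured TCP pose, the force, the opening and the grip force at its end, in the units of the state.
- state(): the state, without advancing time (a new reading comes with each control period).
- camera(name): name is "side" or "top" or "wrist"; returns (picture, depth): 400x640x3 uint8, red, green, blue; 400x640 float32, mm along the optical axis (not along the pixel's ray), 0 where there is no reading.
- camera_info(name): a dict with "fovy" (degrees; the focal length in pixels is half the picture's height over the tangent of half this angle, whatever the lens; pixels are square), "cx", "cy" (the principal point, pixels), "distortion" ([k1, k2, p1, p2, k3] as OpenCV has them; the pictures are not rectified), "extrinsics" (4x4, takes a point from camera to world coordinates); the wrist camera has in their place "mount" (4x4, takes a point from camera to tool coordinates, whose origin is the TCP and whose axes are the flange's). Camera axes: x right, y down, z forward; pixel columns grow to the right and rows downward; lengths in mm; the calibration is good to about 2 mm. A picture is of the moment at which its call begins: read the wrist's pose just before it. camera_info takes no time and is no camera call.
- sign_off(): hands the job in; it is judged then, once.
The state is a dict: "time_s": time; "joints": joint angles; "qvel": joint speeds; "tau": joint torques, N m; "eef_pos": TCP position; "orientation": TCP orientation; "ft_force": force on the tool from outside, world axes, zero at the start; "moment": the same for the moment, N m; "gripper_width": opening from 0.0 (shut) to 1.0 (fully open); "grip_force": force on a finger pad.
Only numpy, scipy, OpenCV 4.12 (cv2) and the standard library are available. Lean on these libraries where they do the work, as an engineer would, in place of code of your own. Each camera call takes 0.05 s, during which the arm holds its last target. There are 200 camera calls.

## Working session

There is one attempt and no reset: what is moved stays moved. The work goes in short steps, Python scripts to look and compute and a tool call to move; the robot and the scene stay as the last step left them, time stands still between calls to the robot, and variables do not carry over. Pictures are saved under pics/ and viewed, at most 10 in all, crops included, and the job is handed in when it is done.

Besides the shell and the picture viewer there is one more tool, called after "Call:" as name([rows], argument=value, ...), one row to a line, values as JSON. jog_arm: Moves the arm, as the interface text tells. Its arguments: {"type":"object","properties":{"series":{"type":"array"}},"required":["series"]}

```bash
ls; mkdir -p pics
python3 - <<'E'
from workcell import *
import cv2,numpy as np
print(state()); print(tcp_to_grasp)
for n in ["side","top","wrist"]:
    print(n,camera_info(n))
for n in ["side","top"]:
    p,d=camera(n); cv2.imwrite(f"pics/{n}0.png",p[:,:,::-1]); np.savez(f"{n}0.npz",p=p,d=d)
E
```

```text
pics
{'time_s': 0.0, 'joints': array([ 1.08019341e+00,  1.16495460e-01,  1.44225188e+00, -6.31791290e-06,
        1.58400782e+00, -3.78201036e-02]), 'qvel': array([-0.00113744,  0.00016199, -0.00068927,  0.00215736, -0.00047582,
       -0.00103645]), 'tau': array([-1.62770786e-03, -7.21244359e+01, -6.22635984e+01,  7.78248743e-02,
        2.35148653e-02, -1.22344995e-04]), 'eef_pos': array([295.20139059, 606.76057557, 185.90712696]), 'orientation': array([-3.14043074e+00, -3.76428392e-05,  2.68880974e+00]), 'ft_force': array([-0.42417828,  0.18721497,  0.13259763]), 'moment': array([-0.05707674,  0.01370548,  0.02487616]), 'grip_force': 0.0, 'gripper_width': 0.9994839117965925}
18.8
side {'fovy': 42.32389552975041, 'cx': 316.1648576507271, 'cy': 201.40638754679975, 'distortion': array([-0.08199186,  0.        ,  0.        ,  0.        ,  0.        ]), 'extrinsics': array([[ 9.67074126e-01, -1.81795319e-01,  1.78095755e-01,
         3.34670456e+02],
       [-2.53994728e-01, -6.45608943e-01,  7.20191482e-01,
        -9.40659837e+02],
       [-1.59472277e-02, -7.41713931e-01, -6.7052675
[... 470 characters left out ...]
01],
       [-2.43794816e-05, -1.53702817e-01, -9.88117120e-01,
         1.39417171e+03],
       [ 0.00000000e+00,  0.00000000e+00,  0.00000000e+00,
         1.00000000e+00]])}
wrist {'fovy': 59.76812806363588, 'cx': 317.6197619933699, 'cy': 202.18419376012773, 'distortion': array([-0.06149213,  0.        ,  0.        ,  0.        ,  0.        ]), 'mount': array([[ 5.98884075e-04, -9.67202993e-01, -2.54003962e-01,
         7.00121378e+01],
       [ 9.99999776e-01,  5.02930921e-04,  4.42700373e-04,
         3.78591403e-01],
       [-3.00434679e-04, -2.54004170e-01,  9.67203077e-01,
        -1.99898892e+02],
       [ 0.00000000e+00,  0.00000000e+00,  0.00000000e+00,
         1.00000000e+00]])}
```

View pics/top0.png

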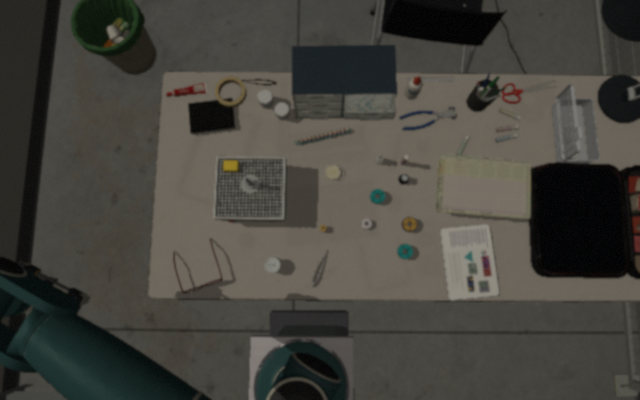

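View pics/side0.png

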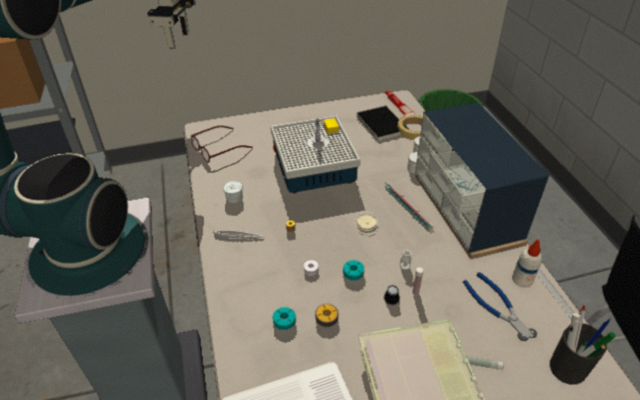

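The top view shows the grinder at (250,188) with its spindle near (248,184). The brass/dark wheel is at (411,225), with turquoise look-alikes at (380,197) and (407,252). The collar is at (367,224), the bit at (325,229), the dish at (333,172), the frost pot at (273,265), the loupe at (405,180), and the vial and tube at about (385,161) and (415,163). The side view agrees: wheel (327,315), collar (311,268), bit (291,226), spindle (318,135).

```bash
cat > h.py <<'E'
import numpy as np,cv2
from scipy.spatial.transform import Rotation as R
from workcell import *
def K(i):
    f=200/np.tan(np.radians(i["fovy"])/2); return np.array([[f,0,i["cx"]],[0,f,i["cy"]],[0,0,1]])
def tool(s=None):
    s=s or state(); T=np.eye(4); T[:3,:3]=R.from_euler("xyz",s["orientation"]).as_matrix(); T[:3,3]=s["eef_pos"]; return T
def ext(n,s=None):
    i=camera_info(n); return i["extrinsics"] if n!="wrist" else tool(s)@i["mount"]
def ray(n,px,E):
    i=camera_info(n); u=cv2.undistortPoints(np.array(px,float).reshape(-1,1,2),K(i),i["distortion"])[:,0]
    return E[:3,3],np.c_[u,np.ones(len(u))]@E[:3,:3].T
def plane(n,px,z,E):
    c,d=ray(n,px,E); return c+d*((z-c[2])/d[:,2])[:,None]
def proj(n,P,E):
    i=camera_info(n); Q=(np.atleast_2d(P)-E[:3,3])@E[:3,:3]
    return cv2.projectPoints(Q,np.zeros(3),np.zeros(3),K(i),i["distortion"])[0][:,0]
def two(p1,E1,n1,p2,E2,n2):
    c1,d1=ray(n1,[p1],E1);c2,d2=ray(n2,[p2],E2)
    A=np.c_[d1[0],-d2[0]]; t=np.linalg.lstsq(A,c2-c1,rcond=None)[0]
    a=c1+d1[0]*t[0];b=c2+d2[0]*t[1]; return (a+b)/2,np.linalg.norm(a-b)
def jog(target_xyz,yaw,T=None):
    "row numbers to reach world TCP target, tool down with the given yaw"
    T=tool() if T is None else T
    Rt=R.from_euler("xyz",[np.pi,0,yaw]).as_matrix()
    dp=T[:3,:3].T@(np.array(target_xyz)-T[:3,3])/25
    dr=np.degrees(R.from_matrix(T[:3,:3].T@Rt).as_rotvec())/5
    return np.round(np.r_[dp,dr],3)
E
python3 - <<'E'
from h import *
E1,E2=ext("top"),ext("side")
for k,a,b,z in [("wheel",(411,225),(327,315),16),("teal1",(380,197),(353,270),16),("teal2",(407,252),(285,318),16),("collar",(367,224),(311,268),16),("bit",(325,229),(291,226),22),("dish",(333,172),(367,223),15),("loupe",(405,180),(392,296),25),("frost",(273,265),(233,192),38),("seatflange",(248,184),(318,143),85),("vial",(385,161),(406,260),30),("tube",(415,163),(418,280),50)]:
    print(k,plane("top",[a],z,E1).round(0),plane("side",[b],z,E2).round(0),*two(a,E1,"top",b,E2,"side"))
E
```

```text
wheel [[ 498. -345.   16.]] [[ 501. -340.   16.]] [ 498.50955372 -343.67505894   21.13443402] 2.5856743545895067
teal1 [[ 587. -247.   16.]] [[ 588. -240.   16.]] [ 585.85783994 -246.23367283   23.52592102] 0.24415559628461905
teal2 [[ 412. -330.   16.]] [[ 417. -325.   16.]] [ 414.05021543 -329.05025441   22.20183495] 3.739621319347411
collar [[ 500. -205.   16.]] [[ 500. -210.   16.]] [ 500.87363834 -205.49287612   10.83859397] 0.9033317824723764
bit [[482. -72.  22.]] [[486. -75.  22.]] [484.33861994 -72.05370403  19.03314215] 3.410891264435699
dish [[668. -96.  15.]] [[ 666. -108.   15.]] [670.46372934 -96.5565051    3.42256968] 0.17283898323444227
loupe [[ 641. -327.   25.]] [[ 642. -337.   25.]] [ 644.887182   -329.07199724   14.07647453] 2.468463910807709
frost [[368.  87.  38.]] [[368.  68.  38.]] [368.5910264   89.35172522  19.61560897] 0.13068368231291067
seatflange [[612. 165.  85.]] [[613. 149.  85.]] [616.07042647 166.84207614  71.61561048] 2.170966518898987
vial [[ 702. -263.   30.]] [[ 706. -256.   30.]] [ 701.04711587 -261.95866874   37.9147842 ] 2.1164777121010374
tube [[ 691. -355.   50.]] [[ 700. -330.   50.]] [ 686.36509982 -349.65190594   77.1708294 ] 3.9728317688522448
```

Run:
```python
from h import *
print(jog((615,160,215),1.571))
```

```text
[-1.9320e+01 -1.0476e+01 -1.1510e+00 -1.1000e-02  6.0000e-03  1.2809e+01]
```

Call:
jog_arm([
  [-1.93,-1.05,-0.11,0,0,1.28,100],
  [-3.86,-2.1,-0.23,0,0,2.56,100],
  [-5.8,-3.1,-0.34,0,0,3.8,100],
  [-7.7,-4.2,-0.46,0,0,5.1,100],
  [-9.7,-5.2,-0.57,0,0,6.4,100],
  [-11.6,-6.3,-0.69,0,0,7.7,100],
  [-13.5,-7.3,-0.8,0,0,9,100],
  [-15.5,-8.4,-0.92,0,0,10.2,100],
  [-17.4,-9.4,-1.04,0,0,11.5,100],
  [-19.32,-10.48,-1.15,0,0,12.8,100],
])

```text
time_s: 0.93
eef_pos: [538.4, 266.9, 208.4]
orientation: [-3.141, 0.0, 1.566]
ft_force: [0.0, 1.3, 0.7]
gripper_width: 0.993
grip_force: 0.0
```

Call:
jog_arm([
  [-1.4,1.0,-0.1,0,0,0,100],
  [-2.8,2.0,-0.2,0,0,0,100],
  [-4.1,2.9,-0.25,0,0,0,100],
  [-4.1,2.9,-0.25,0,0,0,100],
  [-4.1,2.9,-0.25,0,0,0,100],
])

```text
time_s: 1.35
eef_pos: [611.0, 164.5, 213.9]
orientation: [-3.141, 0.0, 1.569]
ft_force: [0.0, -0.2, -0.7]
gripper_width: 0.999
grip_force: 0.0
```

Run:
```python
from h import *
s=state(); print(s["eef_pos"],s["orientation"],s["qvel"].round(3))
p,d=camera("wrist"); np.savez("w1.npz",p=p,d=d,E=ext("wrist",s)); cv2.imwrite("pics/w1.png",p[:,:,::-1])
```

```text
[611.03015792 164.46344892 213.94157746] [-3.14051843e+00  2.78689892e-04  1.56869478e+00] [ 0.05  -0.018  0.015  0.01   0.002  0.02 ]
```

View pics/w1.png

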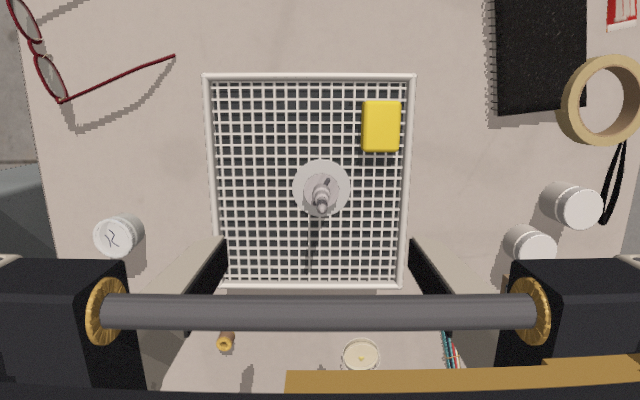

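The wrist view shows the tray, the sponge at (381,126), the pale flange disc at (321,187), and the spindle nose near (321,207). I'll zoom in to find the pin.

Run:
```python
from h import *
z=np.load("w1.npz"); p,d,E=z["p"],z["d"],z["E"]
c=p[150:222,276:366]; cv2.imwrite("pics/w1c.png",cv2.resize(c[:,:,::-1],None,fx=8,fy=8,interpolation=cv2.INTER_CUBIC))
def pt(u,v): return E[:3,3]+ray("wrist",[(u,v)],E)[1][0]*d[v,u]
for u,v in [(300,180),(342,190),(300,195),(318,165),(245,200),(321,207),(321,210),(380,126),(335,170)]: print(u,v,pt(u,v).round(1))
```

```text
300 180 [594.3 170.4  83.6]
342 190 [635.1 160.2  82.7]
300 195 [594.  155.3  82.9]
318 165 [611.7 185.   83.9]
245 200 [539.5 150.   81.6]
321 207 [614.  164.  158.2]
321 210 [613.9 162.3 160.4]
380 126 [667.1 222.1  97.4]
335 170 [627.9 180.2  84.1]
```

View pics/w1c.png

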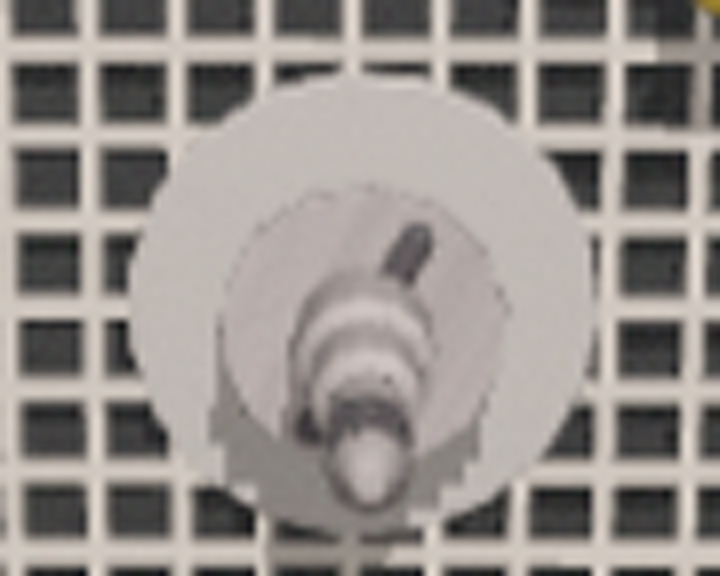

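The flange is at crop (364,327). The pin runs from crop (302,432) to (420,232), about 60° in the image.

Run:
```python
from h import *
z=np.load("w1.npz"); p,d,E=z["p"],z["d"],z["E"]
i=camera_info("wrist")
vv,uu=np.mgrid[150:222,276:366]
c,r=ray("wrist",np.c_[uu.ravel(),vv.ravel()],E); P=(c+r*d[150:222,276:366].reshape(-1,1))
fl=(P[:,2]>88)&(P[:,2]<99); print("z flange",np.percentile(P[fl,2],[5,25,50,75,95]).round(1),fl.sum())
f2=P[fl]; zs=np.median(f2[:,2])
q=np.c_[276+np.array([364,302,420,388,422])/8-.5+.0,150+np.array([327,432,232,282,228])/8-.5]
W=plane("wrist",q[:1],zs,E); print("flange c",W.round(1))
Q=plane("wrist",q[1:],zs+3,E); print(Q.round(1)); dd=Q[1]-Q[0]; print("pin",np.degrees(np.arctan2(dd[1],dd[0])), np.linalg.norm(dd)); dd=Q[3]-Q[2];print(np.degrees(np.arctan2(dd[1],dd[0])))
# flange extents
fx=f2[np.abs(f2[:,2]-zs)<2]; print(fx.min(0),fx.max(0))
# nose: slices by height
for lo,hi in [(115,127),(130,140),(142,150),(150,158),(157,166)]:
    m=(P[:,2]>lo)&(P[:,2]<hi); print(lo,P[m].mean(0).round(1),P[m].min(0).round(1),P[m].max(0).round(1),m.sum())
```

```text
z flange [92.6 93.3 93.9 94.5 97.1] 652
flange c [[614.5 162.5  93.9]]
[[607.2 150.5  96.9]
 [620.9 174.4  96.9]
 [617.2 168.5  96.9]
 [621.1 174.9  96.9]]
pin 60.09652810758877 27.59391569850524
58.44377402861876
[598.37949563 145.77437768  91.94825116] [654.6256569  200.48585261  95.8746968 ]
115 [614.3 166.5 121.1] [609.  162.2 115.1] [620.3 167.7 126.5] 42
130 [614.3 165.  135. ] [610.8 161.8 130.4] [618.4 166.8 139.9] 27
142 [614.1 165.2 146.2] [610.9 163.7 142.2] [618.  166.1 150. ] 23
150 [614.3 163.4 155.6] [610.9 158.  150.1] [617.9 165.9 158. ] 68
157 [614.4 162.1 158.6] [610.9 159.  157.1] [617.8 164.9 161.1] 58
```

Call:
jog_arm([
  [-1.5,-0.35,0,0,0,0.9,100],
  [-3.1,-0.7,0,0,0,1.8,100],
  [-4.7,-1.0,0,0,0,2.7,100],
  [-6.3,-1.4,0,0,0,3.6,100],
  [-7.9,-1.75,0,0,0,4.5,100],
  [-9.5,-2.1,0,0,0,5.4,100],
  [-11.1,-2.5,0.3,0,0,6.3,100],
  [-12.7,-2.8,0.6,0,0,7.2,100],
  [-14.3,-3.2,0.9,0,0,8.1,100],
  [-15.8,-3.5,1.2,0,0,9,100],
])

```text
time_s: 2.23
eef_pos: [522.4, -229.2, 184.6]
orientation: [3.141, -0.0, 0.784]
ft_force: [0.7, 0.5, 0.3]
gripper_width: 1.002
grip_force: 0.0
```

Run:
```python
from h import *
s=state(); print(s["eef_pos"],s["orientation"],s["qvel"].round(3),s["joints"].round(2))
print(jog((498,-344,125),.785))
```

```text
[ 522.39337666 -229.22543545  184.55055008] [ 3.14117423e+00 -2.48890016e-04  7.84081236e-01] [-0.785  0.226 -0.061  0.003 -0.168  0.157] [-0.46 -0.11  1.67  0.    1.58  0.33]
[-3.933e+00  2.561e+00  2.382e+00  5.000e-03 -3.000e-03 -1.100e-02]
```

Call:
jog_arm([
  [-1.2,0.8,0.8,0,0,0,100],
  [-2.4,1.6,1.6,0,0,0,100],
  [-3.7,2.35,2.4,0,0,0,100],
  [-3.7,2.35,2.4,0,0,0,100],
  [-3.7,2.35,2.4,0,0,0,100],
])

```text
time_s: 2.65
eef_pos: [498.7, -335.5, 123.1]
orientation: [-3.139, 0.0, 0.785]
ft_force: [-0.6, 0.7, 0.1]
gripper_width: 0.999
grip_force: 0.0
```

Run:
```python
from h import *
s=state(); print(s["eef_pos"],s["orientation"],s["qvel"].round(3))
p,d=camera("wrist"); np.savez("w2.npz",p=p,d=d,E=ext("wrist",s))
cv2.imwrite("pics/w2.png",cv2.resize(p[100:300,160:480,::-1],None,fx=2.5,fy=2.5,interpolation=cv2.INTER_CUBIC))
```

```text
[ 498.74033857 -335.49703517  123.11586445] [-3.13898768e+00  2.19035381e-04  7.85305916e-01] [ 0.042 -0.031 -0.019  0.006  0.013  0.018]
```

View pics/w2.png

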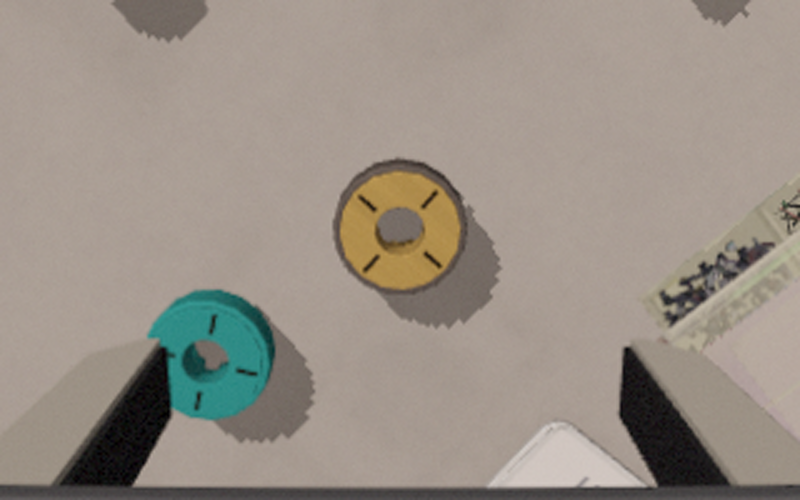

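The wrist view shows the brass wheel at crop (400,231), with four dark lines at (367,202), (430,199), (371,264) and (433,259). A turquoise look-alike is at (211,355), clear of the fingers.

```bash
cat > m.py <<'E'
from h import *
def wheel(p,E,z=22,box=None):
    hsv=cv2.cvtColor(p,cv2.COLOR_RGB2HSV)
    m=cv2.inRange(hsv,(12,90,90),(32,255,255))
    if box: b=np.zeros_like(m); b[box[1]:box[3],box[0]:box[2]]=255; m&=b
    cs,_=cv2.findContours(m,cv2.RETR_EXTERNAL,cv2.CHAIN_APPROX_NONE); c=max(cs,key=cv2.contourArea)
    w=plane("wrist",c[:,0].astype(float),z,E)[:,:2].astype(np.float32)
    (cx,cy),r=cv2.fitEllipse(w)[:2]
    # dark lines: darkness in a ring, folded to quarter turns
    g=cv2.cvtColor(p,cv2.COLOR_RGB2GRAY)
    a=np.radians(np.arange(0,360,1.)); rr=np.linspace(13.5,19,8)
    A,B=np.meshgrid(a,rr); P=np.c_[cx+B.ravel()*np.cos(A.ravel()),cy+B.ravel()*np.sin(A.ravel()),np.full(A.size,z)]
    q=proj("wrist",P,E).astype(np.float32)
    v=cv2.remap(g,q[:,0].reshape(A.shape),q[:,1].reshape(A.shape),cv2.INTER_LINEAR).astype(float).mean(0)
    w_=np.clip(np.median(v)-v-15,0,None)
    ang=np.degrees(np.angle((w_*np.exp(4j*a)).sum()))/4
    return (cx,cy),r,ang,cv2.contourArea(c)
E
python3 - <<'E'
from m import *
z=np.load("w2.npz"); p,d,E=z["p"],z["d"],z["E"]
o=wheel(p,E); print(o)
u,v=proj("wrist",[o[0][0]+15*np.cos(0.1),o[0][1]+15*np.sin(.1),22],E)[0].round().astype(int)
P=E[:3,3]+ray("wrist",[(u,v)],E)[1][0]*d[v,u]; print(P)
E
```

```text
((538.4688720703125, -658.128662109375), (35.65009307861328, 719.8679809570312), np.float64(0.0), 8204.5)
[ 550.09530461 -355.01998759  266.90452424]
```

Run:
```python
from m import *
z=np.load("w2.npz"); p,d,E=z["p"],z["d"],z["E"]
o=wheel(p,E,box=(280,150,365,235)); print(o)
for th in (.1,1.6,3.1):
  u,v=proj("wrist",[o[0][0]+15*np.cos(th),o[0][1]+15*np.sin(th),22],E)[0].round().astype(int)
  P=E[:3,3]+ray("wrist",[(u,v)],E)[1][0]*d[v,u]; print(P.round(1))
```

```text
((500.4986572265625, -335.918212890625), (42.33147048950195, 42.746177673339844), np.float64(3.4723095535406183), 1756.0)
[ 515.5 -333.7   24. ]
[ 500.1 -320.7   24.5]
[ 485.8 -334.8   24.1]
```

Call:
jog_arm([
  [0.04,0.06,1.4,0,0,0,100],
  [0.04,0.06,2.8,0,0,0,90],
  [0.04,0.06,4.0,0,0,0,80],
  [0.04,0.06,4.6,0,0,0,80],
  [0.04,0.06,4.8,0,0,0,75],
  [0.04,0.06,4.8,0,0,0,40],
  [0.04,0.06,4.8,0,0,0,30],
  [0.04,0.06,4.8,0,0,0,30],
  [0.04,0.06,4.8,0,0,0,30],
  [0.04,0.06,4.8,0,0,0,30],
])

```text
time_s: 3.53
eef_pos: [501.7, -336.3, 5.9]
orientation: [3.14, -0.0, 0.786]
ft_force: [-0.6, 0.1, -0.2]
gripper_width: 0.441
grip_force: 0.0
```

Call:
jog_arm([
  [0,0,0,0,0,0,30],
  [0,0,0,0,0,0,30],
  [0,0,0,0,0,0,30],
])

```text
time_s: 3.78
eef_pos: [501.2, -336.1, 4.8]
orientation: [3.141, -0.0, 0.786]
ft_force: [0.5, 0.3, -0.4]
gripper_width: 0.305
grip_force: 0.0
```

Run:
```python
from h import *
s=state(); print(s["eef_pos"],s["orientation"],s["gripper_width"],s["grip_force"])
p,d=camera("wrist"); np.savez("w3.npz",p=p,d=d,E=ext("wrist",s))
cv2.imwrite("pics/w3.png",p[:,:,::-1])
```

```text
[ 501.17437798 -336.14145354    4.80355802] [ 3.14143582e+00 -1.74645811e-06  7.86276720e-01] 0.3050891682712144 0.0
```

View pics/w3.png

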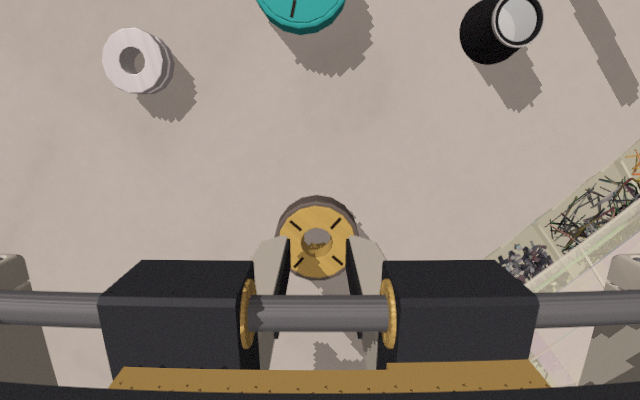

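Run:
```python
from m import *
z=np.load("w3.npz"); p,d,E=z["p"],z["d"],z["E"]
T=E@np.linalg.inv(camera_info("wrist")["mount"]); print(T[:3,3])
for q in [(0,0,0),(0,14,0),(0,-14,0),(0,14,-18.8),(7.5,14,0)]: print(q,proj("wrist",(T@np.r_[q,1])[:3],E).round(1))
print(wheel(p,E,box=(270,195,365,280)))
iT=np.linalg.inv(T)
for u,v in [(317,210),(317,270),(295,225),(283,250),(275,240),(270,260),(360,250),(372,260),(268,245),(290,245),(345,245),(365,245),(200,200)]:
    P=E[:3,3]+ray("wrist",[(u,v)],E)[1][0]*d[v,u]; print((u,v),p[v,u],P.round(1),(iT@np.r_[P,1])[:3].round(1))
```

```text
[ 501.17437798 -336.14145354    4.80355802]
(0, 0, 0) [[317.5 231.2]]
(0, 14, 0) [[340.5 231.2]]
(0, -14, 0) [[294.4 231.1]]
(0, 14, -18.8) [[342.7 242.5]]
(7.5, 14, 0) [[340.7 219.4]]
((500.77850341796875, -335.96441650390625), (37.73993682861328, 44.26229476928711), np.float64(10.804037574122383), 3803.5)
(317, 210) [190 154  88] [ 514.5 -322.5   24.7] [ 19.1  -0.3 -19.9]
(317, 270) [140 112  62] [ 489.3 -347.7   24. ] [-16.5  -0.2 -19.2]
(295, 225) [33 25 20] [ 499.8 -320.2   23.9] [ 10.3 -12.3 -19.1]
(283, 250) [140 130 119] [ 497.  -318.2   57.9] [  9.7 -15.6 -53.1]
(275, 240) [171 160 148] [ 493.1 -314.7   44.6] [  9.5 -20.8 -39.8]
(270, 260) [171 159 147] [ 493.8 -315.1   68.7] [  9.6 -20.1 -63.9]
(360, 250) [170 160 147] [ 521.7 -342.9   57.9] [  9.8  19.3 -53.1]
(372, 260) [172 161 149] [ 524.4 -345.6   68.8] [  9.7  23.1 -64. ]
(268, 245) [171 160 148] [ 491.  -313.1   50.4] [  9.1 -23.5 -45.6]
(290, 245) [151 120  68] [ 489.3 -326.4   23.7] [ -1.5 -15.3 -18.9]
(345, 245) [164 131  72] [ 511.1 -347.8   24.2] [ -1.3  15.3 -19.4]
(365, 245) [171 159 145] [ 523.6 -345.7   50.3] [  9.1  22.6 -45.4]
(200, 200) [185 173 164] [ 464.3 -272.6    2.5] [ 18.9 -71.    2.2]
```

Run:
```python
from m import *
for f in ("w2","w3"):
    z=np.load(f+".npz"); p,d,E=z["p"],z["d"],z["E"]
    iT=np.linalg.inv(E@np.linalg.inv(camera_info("wrist")["mount"]))
    cols=(271,283,180,317) if f=="w3" else (215,222,430,317)
    for u in cols:
        for v in list(range(228,262,3))+[275,290,310,330,350,380]:
            P=E[:3,3]+ray("wrist",[(u,v)],E)[1][0]*d[v,u]; print(f,(u,v),p[v,u],(iT@np.r_[P,1])[:3].round(1))
```

```text
w2 (215, 228) [170 158 150] [ -40.3 -100.8  122.5]
w2 (215, 231) [170 157 149] [ -43.  -100.6  121.3]
w2 (215, 234) [170 157 148] [ -46.4 -101.1  122.1]
w2 (215, 237) [155 144 133] [  9.8 -51.3 -36.8]
w2 (215, 240) [156 145 132] [  9.5 -50.4 -40.2]
w2 (215, 243) [156 146 133] [  9.6 -49.1 -44.4]
w2 (215, 246) [129 120 111] [  9.8 -47.9 -48.8]
w2 (215, 249) [70 65 61] [  8.3 -48.  -48.7]
w2 (215, 252) [29 26 28] [  8.2 -47.1 -52.1]
w2 (215, 255) [15 14 16] [  7.7 -46.4 -54.5]
w2 (215, 258) [14 12 16] [  6.7 -46.2 -55.5]
w2 (215, 261) [17 13 17] [  5.6 -46.1 -56.2]
w2 (215, 275) [5 0 6] [ -1.1 -46.5 -56.7]
w2 (215, 290) [138 127 121] [-108.1 -106.2  122.3]
w2 (215, 310) [107 103 103] [  29.8  -21.8 -134.8]
w2 (215, 330) [74 69 68] [  25.1  -22.1 -135.1]
w2 (215, 350) [169 157 148] [-180.9 -112.1  121.1]
w2 (215, 380) [124 118 111] [-896.4 -383.6  862.2]
w2 (222, 228) [ 96 145 138] [-40.2 -93.8 122.3]
w2 (222, 231) [ 44 139 131] [-34.9 -87.1  98.6]
w2 (222, 234) [ 49 142 136] [-38.  -87.4  99.1]
w2 (222, 237) [125 116 106] [  9.9 -47.7 -36.9]
w2 (222, 240) [58 53 49] [  8.1 -47.9 -36.6]
[... 5090 characters left out ...]
37) [133 121 114] [-4.9 -0.3  3. ]
w3 (317, 240) [131 121 112] [-6.9 -0.3  3.2]
w3 (317, 243) [118 107  95] [-8.8 -0.3  3. ]
w3 (317, 246) [111  84  44] [-8.8 -0.3 -2.1]
w3 (317, 249) [128 100  53] [-8.7 -0.3 -7.2]
w3 (317, 252) [162 131  70] [ -9.3  -0.3 -10.4]
w3 (317, 255) [166 134  74] [ -9.5  -0.3 -14.3]
w3 (317, 258) [199 163  93] [ -9.4  -0.3 -18.6]
w3 (317, 261) [138 109  59] [-11.2  -0.2 -18.8]
w3 (317, 275) [135 107  61] [-19.1  -0.2 -20.4]
w3 (317, 290) [184 172 163] [-41.3  -0.3   2.7]
w3 (317, 310) [120 114 114] [  29.5   -0.  -134. ]
w3 (317, 330) [75 71 72] [  25.3   -0.  -135.2]
w3 (317, 350) [128 119 111] [-87.5  -0.3   2.8]
w3 (317, 380) [150 117  64] [  22.2    0.  -146.4]
```

The wrist view shows the closed fingers ending above the wheel, with their tips at row ~236. The depth map puts the fingertips about 35 mm behind the reported TCP (reported z ≈ tip z − 35), so I'll open, go lower while watching the force, and close again.

Call:
jog_arm([
  [0,0,0,0,0,0,85],
  [0,0,0,0,0,0,85],
  [0,0,0,0,0,0,85],
  [0,0,0,0,0,0,85],
  [0,0,0,0,0,0,85],
  [0,0,0,0,0,0,85],
  [0,0,0.3,0,0,0,85],
  [0,0,0.7,0,0,0,85],
  [0,0,1.0,0,0,0,85],
  [0,0,1.0,0,0,0,85],
])

```text
time_s: 4.67
eef_pos: [500.1, -335.3, -23.0]
orientation: [-3.139, 0.0, 0.786]
ft_force: [-0.2, 0.6, -0.3]
gripper_width: 0.846
grip_force: 0.0
```

Call:
jog_arm([
  [0,0,0.15,0,0,0,85],
  [0,0,0.3,0,0,0,85],
  [0,0,0.4,0,0,0,85],
  [0,0,0.4,0,0,0,85],
])

```text
time_s: 5.0
eef_pos: [501.0, -336.0, -30.9]
orientation: [-3.141, 0.0, 0.786]
ft_force: [-0.1, -0.3, 0.8]
gripper_width: 0.849
grip_force: 0.0
```

Call:
jog_arm([
  [0,0,0,0,0,0,30],
  [0,0,0,0,0,0,30],
  [0,0,0,0,0,0,30],
  [0,0,0,0,0,0,30],
  [0,0,0,0,0,0,30],
  [0,0,0,0,0,0,30],
])

```text
time_s: 5.5
eef_pos: [501.2, -336.1, -30.2]
orientation: [3.141, -0.0, 0.786]
ft_force: [0.4, 0.1, 0.3]
gripper_width: 0.512
grip_force: 30.0
```

Call:
jog_arm([
  [0,0,-1.0,0,0,0,30],
  [0,0,-2.4,0,0,0,30],
  [0.8,-0.6,-3.6,0,0,0,30],
  [1.8,-1.4,-4.4,0,0,1,30],
  [2.9,-2.3,-5.2,0,0,2,30],
  [4.1,-3.2,-6.0,0,0,3,30],
  [5.3,-4.1,-6.6,0,0,4,30],
  [6.5,-5.1,-7.2,0,0,5,30],
  [7.7,-6.0,-7.4,0,0,6,30],
  [8.9,-7.0,-7.4,0,0,6.7,30],
])

```text
time_s: 6.33
eef_pos: [535.0, -53.3, 156.6]
orientation: [3.141, -0.003, 0.197]
ft_force: [1.5, 0.8, -0.7]
gripper_width: 0.508
grip_force: 30.0
```

Run:
```python
from h import *
s=state(); print(s["eef_pos"],s["orientation"],s["gripper_width"],s["grip_force"])
print(jog((560.5,151.2,155),np.radians(11.5)))
```

```text
[534.98291943 -53.33654391 156.5813956 ] [ 3.14065114e+00 -2.57764655e-03  1.96675494e-01] 0.5084915345934304 29.996766597032547
[ 2.6   -7.824  0.063  0.011 -0.03  -0.046]
```

Call:
jog_arm([
  [0.4,-1.2,0,0,0,0,30],
  [0.9,-2.6,0,0,0,0,30],
  [1.4,-4.1,0,0,0,0,30],
  [1.9,-5.6,0,0,0,0,30],
  [2.3,-6.8,0,0,0,0,30],
  [2.5,-7.4,0,0,0,0,30],
  [2.5,-7.4,0,0,0,0,30],
  [2.5,-7.4,0,0,0,0,30],
])

```text
time_s: 7.0
eef_pos: [558.4, 139.4, 154.3]
orientation: [3.141, 0.001, 0.203]
ft_force: [-0.4, 0.7, -1.3]
gripper_width: 0.509
grip_force: 30.0
```

Run:
```python
from h import *
s=state(); print(s["eef_pos"],s["orientation"],s["qvel"].round(3))
p,d=camera("wrist"); np.savez("w4.npz",p=p,d=d,E=ext("wrist",s))
cv2.imwrite("pics/w4.png",cv2.resize(p[100:300,200:440,::-1],None,fx=3,fy=3,interpolation=cv2.INTER_CUBIC))
```

```text
[558.44298865 139.36671141 154.32072185] [3.14141277e+00 6.92639962e-04 2.03334244e-01] [-0.032 -0.01   0.009 -0.004 -0.    -0.009]
```

View pics/w4.png

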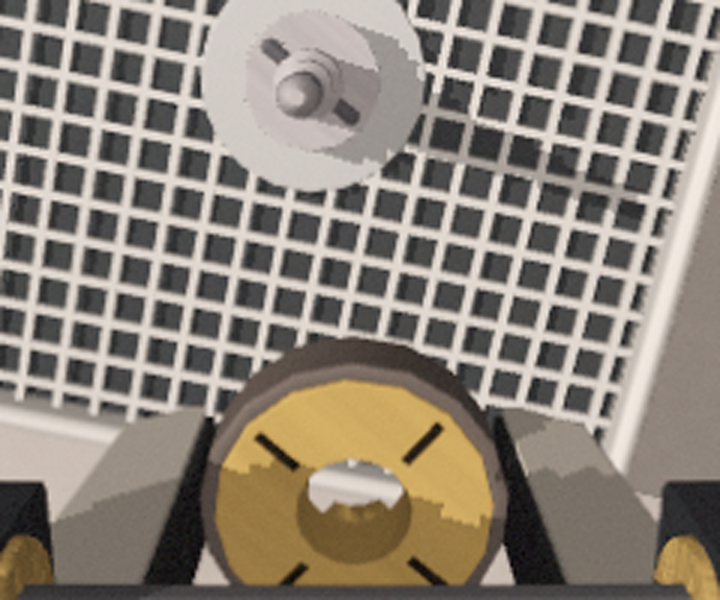

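The wrist view shows the pin clearly from crop (265,44) to (354,120), the flange centre at (313,80), and the held wheel's bore at (354,510), with lines through (276,451) and (422,443).

Run:
```python
from h import *
z=np.load("w4.npz"); p,d,E=z["p"],z["d"],z["E"]
M=camera_info("wrist")["mount"]; T=E@np.linalg.inv(M)
f=lambda q:np.array(q,float).reshape(-1,2)/3-.33+[200,100]
def at(q,tz): # points in tool frame at tool z
    c,r=ray("wrist",f(q),M); return c+r*((tz-c[2])/r[:,2])[:,None]
# depth of wheel top, flange
def dep(q):
    u,v=f(q)[0].round().astype(int); c,r=ray("wrist",[(u,v)],M); return c+r[0]*d[v,u]
print("wheel top",[dep(q).round(1)[2] for q in [(300,410),(400,400),(240,480),(460,490)]])
print("flange",[dep(q).round(1)[2] for q in [(300,30),(262,80),(340,30),(300,130)]], "tip",dep((298,92)).round(1))
zt=np.mean([dep(q)[2] for q in [(300,410),(400,400),(240,480),(460,490)]]); zf=np.mean([dep(q)[2] for q in [(300,30),(262,80),(340,30)]])
w=at([(354,511),(353.5,507),(276,451),(422,443)],zt); print("bore",w[:2].round(2))
for l in w[2:]: print("line ang",np.degrees(np.arctan2(*(l-w[0])[1::-1])))
l1=at([(258,435),(298,468),(407,461),(441,427)],zt)
print("line dirs",[np.degrees(np.arctan2(*(b-a)[1::-1])) for a,b in [(l1[0],l1[1]),(l1[2],l1[3])]])
s=at([(313,80),(310,81.5)],zf);print("flange",s.round(2))
pn=at([(265,44),(354,120)],zf-4); print("pin",pn.round(1),np.degrees(np.arctan2(*(pn[1]-pn[0])[1::-1])),np.linalg.norm(pn[1]-pn[0]))
tp=at([(299,92)],zf-64.5); print("tip",tp.round(2))
```

```text
wheel top [np.float64(-54.4), np.float64(-53.7), np.float64(-53.9), np.float64(-54.6)]
flange [np.float64(61.0), np.float64(59.9), np.float64(60.1), np.float64(59.7)] tip [ 60.5 -10.5  -5.2]
bore [[  0.29  -0.14 -54.16]
 [  0.96  -0.22 -54.16]]
line ang -49.98353838588556
line ang 42.404740946982514
line dirs [np.float64(131.97974286725477), np.float64(42.42764284337525)]
flange [[ 59.77 -10.23  60.36]
 [ 59.41 -10.97  60.36]]
pin [[ 68.4 -21.5  56.4]
 [ 50.4  -0.2  56.4]] 130.2646689103216 27.88744252817912
tip [[ 60.31 -10.33  -4.14]]
```

Call:
jog_arm([
  [0.9,-0.15,0,0,0,-0.4,30],
  [1.8,-0.3,0,0,0,-0.4,30],
  [2.38,-0.41,0,0,0,-0.4,30],
  [2.38,-0.41,0,0,0,-0.4,30],
  [2.38,-0.41,0,0,0,-0.4,30],
  [2.38,-0.41,0.4,0,0,-0.4,30],
  [2.38,-0.41,0.9,0,0,-0.4,30],
  [2.38,-0.41,1.3,0,0,-0.4,30],
  [2.38,-0.41,1.6,0,0,-0.4,30],
  [2.38,-0.41,1.6,0,0,-0.4,30],
])

```text
time_s: 7.88
eef_pos: [613.7, 160.4, 112.0]
orientation: [-3.142, 0.003, 0.237]
ft_force: [0.1, 0.2, -0.9]
gripper_width: 0.511
grip_force: 30.0
```

Run:
```python
from h import *
s=state(); print(s["eef_pos"],s["orientation"],s["ft_force"],s["moment"])
p,d=camera("wrist"); np.savez("w5.npz",p=p,d=d,E=ext("wrist",s))
cv2.imwrite("pics/w5.png",cv2.resize(p[200:300,240:400,::-1],None,fx=5,fy=5,interpolation=cv2.INTER_CUBIC))
```

```text
[613.69232286 160.41128789 112.01765834] [-3.14154037e+00  3.12291930e-03  2.36530306e-01] [ 0.14356508  0.18228823 -0.9208922 ] [0.05487459 0.10818837 0.05268948]
```

View pics/w5.png

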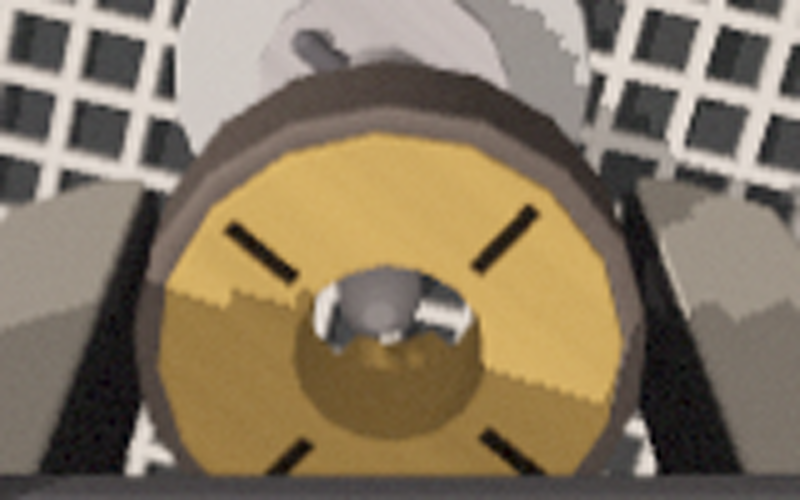

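The view shows the nose inside the bore at crop (383,310), centred to within about 0.5 mm. I'll keep lowering gently.

Call:
jog_arm([
  [0,0,0.25,0,0,0,30],
  [0,0,0.5,0,0,0,30],
  [0,0,0.75,0,0,0,30],
  [0,0,0.95,0,0,0,30],
  [0,0,1.0,0,0,0,30],
  [0,0,1.0,0,0,0,30],
])

```text
time_s: 8.43
eef_pos: [614.7, 160.7, 89.0]
orientation: [-3.142, 0.001, 0.237]
ft_force: [0.6, 0.0, -2.4]
gripper_width: 0.506
grip_force: 30.0
```

Call:
jog_arm([
  [0,0,0.1,0,0,0,30],
  [0,0,0.2,0,0,0,30],
  [0,0,0.3,0,0,0,30],
  [0,0,0.35,0,0,0,30],
  [0,0,0.35,0,0,0,30],
])

```text
time_s: 8.85
eef_pos: [614.8, 160.7, 80.5]
orientation: [-3.142, 0.0, 0.237]
ft_force: [0.5, 0.2, -1.4]
gripper_width: 0.505
grip_force: 30.0
```

Call:
jog_arm([
  [0,0,0.1,0,0,0,30],
  [0,0,0.2,0,0,0,30],
  [0,0,0.3,0,0,0,30],
  [0,0,0.3,0,0,0,30],
])

```text
time_s: 9.18
eef_pos: [614.7, 160.8, 72.7]
orientation: [-3.141, 0.001, 0.237]
ft_force: [0.5, 1.1, -1.6]
gripper_width: 0.506
grip_force: 30.0
```

Call:
jog_arm([
  [0,0,0.06,0,0,0,30],
  [0,0,0.12,0,0,0,30],
  [0,0,0.18,0,0,0,30],
  [0,0,0.18,0,0,0,30],
])

```text
time_s: 9.52
eef_pos: [614.8, 160.8, 68.6]
orientation: [-3.141, 0.0, 0.237]
ft_force: [-0.1, 1.7, -1.9]
gripper_width: 0.511
grip_force: 30.0
```

Call:
jog_arm([
  [0,-0.02,0.05,0,0,0,30],
  [0,-0.02,0.1,0,0,0,30],
  [0,-0.02,0.14,0,0,0,30],
  [0,-0.02,0.14,0,0,0,30],
])

```text
time_s: 9.85
eef_pos: [614.7, 161.1, 65.1]
orientation: [3.141, 0.0, 0.237]
ft_force: [0.5, -0.0, -0.9]
gripper_width: 0.51
grip_force: 30.0
```

Call:
jog_arm([
  [0,0,0.03,0,0,0,30],
  [0,0,0.06,0,0,0,30],
  [0,0,0.08,0,0,0,30],
  [0,0,0.08,0,0,0,30],
])

```text
time_s: 10.18
eef_pos: [614.7, 161.2, 63.3]
orientation: [3.142, 0.0, 0.237]
ft_force: [1.0, -0.4, -1.2]
gripper_width: 0.51
grip_force: 30.0
```

Call:
jog_arm([
  [0,0,0.03,0,0,0,30],
  [0,0,0.05,0,0,0,30],
  [0,0,0.05,0,0,0,30],
])

```text
time_s: 10.43
eef_pos: [614.7, 161.3, 62.0]
orientation: [3.142, 0.0, 0.237]
ft_force: [0.3, -0.7, -0.5]
gripper_width: 0.509
grip_force: 30.0
```

Call:
jog_arm([
  [0,0,0.03,0,0,0,30],
  [0,0,0.04,0,0,0,30],
  [0,0,0.04,0,0,0,30],
])

```text
time_s: 10.68
eef_pos: [614.9, 161.3, 61.8]
orientation: [3.142, -0.0, 0.237]
ft_force: [-2.4, 0.0, 4.3]
gripper_width: 0.507
grip_force: 30.0
```

Call:
jog_arm([
  [0,0,0,0,0,0,60],
  [0,0,0,0,0,0,75],
  [0,0,0,0,0,0,80],
  [0,0,0,0,0,0,80],
  [0,0,0,0,0,0,80],
  [0,0,-0.6,0,0,0,80],
  [0,0,-1.6,0,0,0,80],
  [0,0,-2.8,0,0,0,80],
  [-0.8,0,-3.4,0,0,0,80],
  [-2.0,0,-3.6,0,0,0,80],
])

```text
time_s: 11.52
eef_pos: [567.7, 149.8, 155.2]
orientation: [3.141, -0.004, 0.237]
ft_force: [1.0, 1.1, 0.2]
gripper_width: 0.8
grip_force: 0.0
```

Call:
jog_arm([
  [-0.2,0,0,0,0,0,80],
  [-0.2,0,0,0,0,0,80],
  [-0.2,0,0,0,0,0,80],
])

```text
time_s: 11.77
eef_pos: [561.6, 148.4, 151.9]
orientation: [3.142, -0.001, 0.237]
ft_force: [0.4, -0.1, 0.2]
gripper_width: 0.799
grip_force: 0.0
```

```bash
cat > dep.py <<'E'
from h import *
def cloud(p,d,E,box):
    u0,v0,u1,v1=box; vv,uu=np.mgrid[v0:v1,u0:u1]; c,r=ray("wrist",np.c_[uu.ravel(),vv.ravel()],E)
    return c+r*d[v0:v1,u0:u1].reshape(-1,1), p[v0:v1,u0:u1].reshape(-1,3)
E
python3 - <<'E'
from dep import *
from m import wheel
s=state(); print(s["eef_pos"],s["orientation"],s["ft_force"],s["gripper_width"])
E=ext("wrist",s); p,d=camera("wrist"); np.savez("w6.npz",p=p,d=d,E=E)
P,c=cloud(p,d,E,(180,20,460,230))
for lo,hi in [(76,86),(100,112),(112,120)]:
    m=(P[:,2]>lo)&(P[:,2]<hi)&(np.hypot(P[:,0]-614.5,P[:,1]-162)<60); print(lo,m.sum(),np.median(P[m],0).round(1) if m.any() else 0)
q=proj("wrist",[614.5,162,116],E)[0]; print(q)
b=[int(q[0]-45),max(0,int(q[1]-45)),int(q[0]+45),int(q[1]+45)]
print(wheel(p,E,z=116,box=b))
m=(P[:,2]>112)&(P[:,2]<120)&(np.hypot(P[:,0]-614.5,P[:,1]-162)<24)&(c[:,0]>c[:,2]+40.0); print(P[m][:,2].mean(), m.sum())
m=(np.hypot(P[:,0]-614.5,P[:,1]-162)>40)&(np.hypot(P[:,0]-614.5,P[:,1]-162)<70)&(c.min(1)>190); print("grid",np.percentile(P[m][:,2],[25,50,75]), m.sum())
E
```

```text
[561.63997969 148.41181709 151.91296299] [ 3.14158225e+00 -1.06780808e-03  2.36531970e-01] [ 0.41039384 -0.09799285  0.2398362 ] 0.7989479527555446
76 15220 [620.5 163.5  80.1]
100 72 [613.3 159.3 109.6]
112 3544 [615.8 161.9 115.6]
[316.71641163 135.88054347]
((614.62060546875, 161.49151611328125), (42.036521911621094, 42.10116195678711), np.float64(-23.492892691778994), 3140.0)
115.81165524715593 2644
grid [81.36012555 81.83725879 82.29999103] 4495
```

Wheel top measures 34.0 mm above the grid, against 34.2 expected when home and 38 if it were on the pin, so the wheel is home. Next, the collar.

Call:
jog_arm([
  [-0.6,1.3,0,0,0,0,70],
  [-1.2,2.7,0,0,0,0,60],
  [-1.8,4.2,0,0,0,0,60],
  [-2.4,5.6,0,0,0,0,60],
  [-3.0,7.0,0.3,0,0,0,60],
  [-3.6,8.4,0.7,0,0,0,60],
  [-4.2,9.8,1.1,0,0,0,60],
  [-4.8,11.2,1.5,0,0,0,60],
  [-5.3,12.4,2.0,0,0,0,60],
  [-5.7,13.2,2.4,0,0,0,60],
])

```text
time_s: 12.65
eef_pos: [499.8, -208.7, 89.8]
orientation: [-3.141, 0.001, 0.235]
ft_force: [-0.1, 0.3, -0.8]
gripper_width: 0.595
grip_force: 0.0
```

Call:
jog_arm([
  [0,0,0,0,0,0,60],
  [0,0,0,0,0,0,60],
  [0,0,0,0,0,0,60],
])

```text
time_s: 12.9
eef_pos: [500.6, -205.7, 91.1]
orientation: [-3.141, 0.0, 0.236]
ft_force: [-0.0, 0.2, 0.4]
gripper_width: 0.6
grip_force: 0.0
```

Run:
```python
from dep import *
s=state(); print(s["eef_pos"],s["orientation"],s["qvel"].round(3),s["gripper_width"])
E=ext("wrist",s); p,d=camera("wrist"); np.savez("w7.npz",p=p,d=d,E=E)
P,c=cloud(p,d,E,(0,0,640,255))
m=(P[:,2]>14)&(P[:,2]<22)&(np.hypot(P[:,0]-500,P[:,1]+205)<45); print(m.sum(),np.median(P[m],0).round(1),np.percentile(P[m][:,2],[10,50,90]))
m=m.reshape(255,640).astype(np.uint8)*255
cs,_=cv2.findContours(m,cv2.RETR_CCOMP,cv2.CHAIN_APPROX_NONE)
zt=np.percentile(P[m.ravel()>0][:,2],60)
for k in cs:
    if len(k)>25:
        w=plane("wrist",k[:,0].astype(float),zt,E)[:,:2].astype(np.float32); e=cv2.fitEllipse(w)
        t=np.linalg.inv(tool(s))@np.r_[e[0],zt,1]; print(e,t[:3].round(2))
cv2.imwrite("pics/w7.png",p[:,:,::-1])
```

```text
[ 500.60794937 -205.69204204   91.10523453] [-3.14105396e+00  3.29757807e-04  2.36360778e-01] [ 0.019 -0.012 -0.    -0.001 -0.    -0.002] 0.5997305861218722
1051 [ 502.4 -199.4   17.9] [16.8336994  17.86717399 18.76496109]
((502.1803894042969, -199.47830200195312), (31.75563621520996, 32.18703842163086), 101.68656921386719) [ 3.01 -5.63 73.07]
((502.3656005859375, -199.47152709960938), (13.245198249816895, 13.892003059387207), 172.20828247070312) [ 3.19 -5.6  73.07]
```

Call:
jog_arm([
  [0.11,-0.22,1.2,0,0,0,60],
  [0.11,-0.22,2.6,0,0,0,60],
  [0.11,-0.22,3.8,0,0,0,60],
  [0.11,-0.22,4.6,0,0,0,60],
  [0.11,-0.22,4.86,0,0,0,60],
  [0.11,-0.22,4.86,0,0,0,60],
  [0.11,-0.22,4.86,0,0,0,50],
  [0.11,-0.22,4.86,0,0,0,20],
  [0.11,-0.22,4.86,0,0,0,20],
  [0.11,-0.22,4.86,0,0,0,20],
])

```text
time_s: 13.78
eef_pos: [502.0, -199.7, -29.7]
orientation: [3.141, -0.001, 0.237]
ft_force: [0.5, 0.0, 0.3]
gripper_width: 0.362
grip_force: 0.0
```

Call:
jog_arm([
  [0,0,0,0,0,0,20],
  [0,0,0,0,0,0,20],
  [0,0,0,0,0,0,20],
])

```text
time_s: 14.03
eef_pos: [501.9, -199.8, -29.8]
orientation: [3.141, -0.001, 0.237]
ft_force: [-0.5, 2.3, 6.5]
gripper_width: 0.342
grip_force: 30.0
```

Call:
jog_arm([
  [0,0,-0.8,0,0,0,20],
  [0,0,-2.2,0,0,0,20],
  [0.3,-0.7,-3.5,0,0,0,20],
  [0.9,-1.9,-4.4,0,0,0,20],
  [1.5,-3.2,-5.2,0,0,0,20],
  [2.1,-4.5,-6.0,0,0,0,20],
  [2.7,-5.8,-6.8,0,0,0,20],
  [3.3,-7.2,-7.3,0,0,0,20],
  [4.0,-8.6,-7.3,0,0,0,20],
  [4.6,-10.0,-7.3,0,0,0,20],
])

```text
time_s: 14.87
eef_pos: [555.2, 72.0, 153.2]
orientation: [3.141, -0.002, 0.236]
ft_force: [1.1, -0.4, -0.9]
gripper_width: 0.344
grip_force: 30.0
```

Call:
jog_arm([
  [0.5,-1.1,0,0,0,0,20],
  [1.1,-2.2,0,0,0,0,20],
  [1.5,-3.0,0,0,0,0,20],
  [1.5,-3.0,0,0,0,0,20],
  [1.5,-3.0,0,0,0,0,20],
  [1.5,-3.0,0,0,0,0,20],
])

```text
time_s: 15.37
eef_pos: [573.4, 151.3, 151.9]
orientation: [3.141, 0.001, 0.237]
ft_force: [-0.7, -0.6, -0.7]
gripper_width: 0.345
grip_force: 30.0
```

Run:
```python
from dep import *
s=state(); print(s["eef_pos"],s["orientation"],s["qvel"].round(3),s["gripper_width"])
E=ext("wrist",s); p,d=camera("wrist"); np.savez("w8.npz",p=p,d=d,E=E)
M=camera_info("wrist")["mount"]
P,c=cloud(p,d,M,(0,0,640,300))   # tool frame
m=(np.hypot(P[:,0],P[:,1])<22)&(np.abs(P[:,2]+47.5)<5)&(c.min(1)>20); print(m.sum(),np.percentile(P[m][:,2],[5,25,50,75,95]))
zt=np.median(P[m][:,2]); m=(m&(np.abs(P[:,2]-zt)<1.5)).reshape(300,640).astype(np.uint8)*255
m=cv2.morphologyEx(m,cv2.MORPH_CLOSE,np.ones((3,3)))
for k in cv2.findContours(m,cv2.RETR_CCOMP,cv2.CHAIN_APPROX_NONE)[0]:
    if len(k)>25:
        cc,r=ray("wrist",k[:,0].astype(float),M); w=(cc+r*((zt-cc[2])/r[:,2])[:,None])[:,:2].astype(np.float32); print(cv2.fitEllipse(w),w.min(0),w.max(0))
t=P[(P[:,2]<3)&(P[:,2]>-10)&(np.hypot(P[:,0]-40,P[:,1])<12)]; print("nose",t.mean(0) if len(t) else 0,len(t))
cv2.imwrite("pics/w8.png",cv2.resize(p[100:300,200:440,::-1],None,fx=3,fy=3,interpolation=cv2.INTER_CUBIC))
```

```text
[573.4176297  151.34521366 151.8902357 ] [3.14128877e+00 5.84816936e-04 2.36659566e-01] [-0.017 -0.008  0.003  0.002 -0.    -0.   ] 0.3452303199159781
3254 [-48.73637159 -47.95968945 -47.51810262 -46.99785068 -44.49928058]
((0.9785085916519165, -0.16592936217784882), (31.63945960998535, 35.883235931396484), 178.15972900390625) [-15.763263 -19.699038] [16.840809 19.740137]
((0.631447970867157, -0.24926725029945374), (12.706358909606934, 13.790359497070312), 177.6449737548828) [-5.538754  -7.1214375] [6.882241  6.6978254]
nose [42.96873326 -0.66918108 -5.19146271] 183
```

View pics/w8.png

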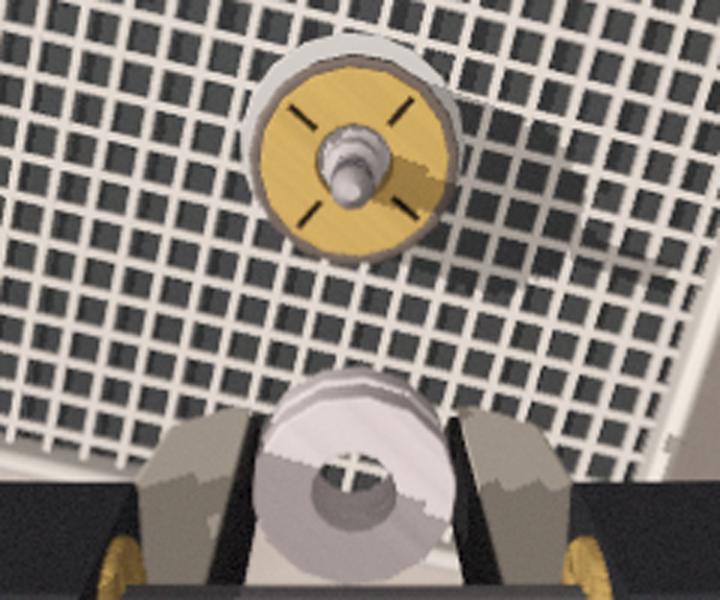

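The view shows the wheel seated flat at crop (354,160) and the collar held with its bore at (354,492). The lateral shift to the axis is about 42.5 mm along tool x.

Call:
jog_arm([
  [0.7,0,0,0,0,0,20],
  [1.4,-0.01,0,0,0,0,20],
  [1.7,-0.01,0,0,0,0,20],
  [1.7,-0.01,0,0,0,0,20],
  [1.7,-0.01,0,0,0,0,20],
  [1.7,-0.01,0.4,0,0,0,20],
  [1.7,-0.01,0.9,0,0,0,20],
  [1.7,-0.01,1.4,0,0,0,20],
  [1.7,-0.01,1.8,0,0,0,20],
  [1.7,-0.01,1.9,0,0,0,20],
])

```text
time_s: 16.25
eef_pos: [613.6, 161.8, 101.6]
orientation: [-3.142, 0.003, 0.237]
ft_force: [-0.5, -0.1, -0.6]
gripper_width: 0.343
grip_force: 30.0
```

Call:
jog_arm([
  [0,0,0.05,0,0,0,20],
  [0,0,0.1,0,0,0,20],
  [0,0,0.15,0,0,0,20],
  [0,0,0.2,0,0,0,20],
  [0,0,0.2,0,0,0,20],
])

```text
time_s: 16.67
eef_pos: [615.0, 162.1, 99.8]
orientation: [3.142, -0.0, 0.237]
ft_force: [0.2, 0.5, -0.1]
gripper_width: 0.347
grip_force: 30.0
```

Call:
jog_arm([
  [0,0.01,0.08,0,0,0,20],
  [0,0.01,0.16,0,0,0,20],
  [0,0.01,0.24,0,0,0,20],
  [0,0.01,0.24,0,0,0,20],
])

```text
time_s: 17.0
eef_pos: [614.7, 161.7, 93.1]
orientation: [-3.142, 0.001, 0.237]
ft_force: [0.2, -0.2, 0.2]
gripper_width: 0.347
grip_force: 30.0
```

Call:
jog_arm([
  [0,0,0.07,0,0,0,20],
  [0,0,0.14,0,0,0,20],
  [0,0,0.2,0,0,0,20],
  [0,0,0.2,0,0,0,20],
])

```text
time_s: 17.33
eef_pos: [614.8, 161.8, 88.2]
orientation: [3.142, 0.001, 0.237]
ft_force: [0.2, -0.3, -1.2]
gripper_width: 0.344
grip_force: 30.0
```

Call:
jog_arm([
  [0,0,0.04,0,0,0,20],
  [0,0,0.08,0,0,0,20],
  [0,0,0.11,0,0,0,20],
  [0,0,0.11,0,0,0,20],
])

```text
time_s: 17.67
eef_pos: [614.9, 161.8, 85.7]
orientation: [3.142, 0.0, 0.237]
ft_force: [0.2, 0.0, -1.1]
gripper_width: 0.346
grip_force: 30.0
```

Call:
jog_arm([
  [0,0,0.03,0,0,0,20],
  [0,0,0.04,0,0,0,20],
  [0,0,0.04,0,0,0,20],
])

```text
time_s: 17.92
eef_pos: [614.9, 161.8, 84.9]
orientation: [-3.142, 0.0, 0.237]
ft_force: [0.4, -1.3, -0.4]
gripper_width: 0.343
grip_force: 30.0
```

Call:
jog_arm([
  [0,0,0.03,0,0,0,20],
  [0,0,0.04,0,0,0,20],
  [0,0,0.04,0,0,0,20],
])

```text
time_s: 18.17
eef_pos: [615.0, 161.8, 84.2]
orientation: [3.142, -0.0, 0.237]
ft_force: [-1.2, -0.2, 2.5]
gripper_width: 0.346
grip_force: 30.0
```

Call:
jog_arm([
  [0,0,0,0,0,0,45],
  [0,0,0,0,0,0,60],
  [0,0,0,0,0,0,60],
  [0,0,0,0,0,0,60],
  [0,0,-0.5,0,0,0,60],
  [0,0,-1.4,0,0,0,60],
  [0,0,-2.5,0,0,0,60],
  [-0.6,0.6,-3.0,0,0,0,60],
  [-1.6,1.6,-3.0,0,0,0,60],
  [-2.6,2.7,-3.0,0,0,0,60],
])

```text
time_s: 19.0
eef_pos: [567.4, 80.9, 160.7]
orientation: [3.141, -0.002, 0.238]
ft_force: [0.4, -0.4, -0.0]
gripper_width: 0.601
grip_force: 0.0
```

Run:
```python
from dep import *
s=state(); print(s["eef_pos"],s["qvel"].round(2))
E=ext("wrist",s); p,d=camera("wrist"); np.savez("w9.npz",p=p,d=d,E=E)
P,c=cloud(p,d,E,(100,0,500,235)); r=np.hypot(P[:,0]-614.7,P[:,1]-162)
m=(r<15)&(r>7)&(P[:,2]>120)&(P[:,2]<140)&(c.min(1)>100); print("collar top",m.sum(),np.percentile(P[m][:,2],[25,50,75]).round(1))
m=(r>40)&(r<70)&(c.min(1)>190); print("grid",np.percentile(P[m][:,2],[25,50,75]).round(1))
print(jog((484.3,-72,92),.2366))
```

```text
[567.3516775   80.862625   160.74925093] [-0.64 -0.62  0.6  -0.01  0.03 -0.63]
collar top 1229 [131.4 131.9 132.3]
grid [81.4 81.8 82.3]
[-4.526e+00  5.001e+00  2.752e+00  2.100e-02 -6.000e-03 -4.000e-03]
```

Call:
jog_arm([
  [-0.7,0.8,0.2,0,0,0,60],
  [-1.6,1.8,0.6,0,0,0,60],
  [-2.6,2.8,1.1,0,0,0,60],
  [-3.5,3.8,1.7,0,0,0,60],
  [-4.2,4.6,2.3,0,0,0,60],
  [-4.2,4.6,2.5,0,0,0,60],
  [-4.2,4.6,2.5,0,0,0,60],
  [-4.2,4.6,2.5,0,0,0,60],
])

```text
time_s: 19.72
eef_pos: [492.9, -55.2, 97.4]
orientation: [3.142, -0.001, 0.236]
ft_force: [-0.4, 1.2, -0.2]
gripper_width: 0.599
grip_force: 0.0
```

Run:
```python
from dep import *
s=state(); print(s["eef_pos"],s["orientation"],s["qvel"].round(3),s["gripper_width"])
E=ext("wrist",s); p,d=camera("wrist"); np.savez("w10.npz",p=p,d=d,E=E)
P,c=cloud(p,d,E,(0,0,640,255))
m=(P[:,2]>8)&(P[:,2]<35)&(np.hypot(P[:,0]-484,P[:,1]+72)<40); print(m.sum(),np.median(P[m],0).round(1),np.percentile(P[m][:,2],[10,50,90,99]))
zt=np.percentile(P[m][:,2],80); m=(m&(np.abs(P[:,2]-zt)<2.5)).reshape(255,640).astype(np.uint8)*255
for k in cv2.findContours(m,cv2.RETR_CCOMP,cv2.CHAIN_APPROX_NONE)[0]:
    if len(k)>15:
        w=plane("wrist",k[:,0].astype(float),zt,E)[:,:2].astype(np.float32); e=cv2.fitEllipse(w)
        t=np.linalg.inv(tool(s))@np.r_[e[0],zt,1]; print(e,t[:3].round(2))
cv2.imwrite("pics/w10.png",p[:,:,::-1])
```

```text
[492.87106069 -55.24274367  97.36826143] [ 3.14153121e+00 -7.65551852e-04  2.36115621e-01] [ 0.017  0.005 -0.017 -0.     0.002 -0.002] 0.5993265519489416
561 [487.7 -61.3  23.5] [13.64126137 23.50653818 24.5525619  25.28032316]
((486.0975646972656, -61.598628997802734), (20.026845932006836, 20.303512573242188), 124.62618255615234) [-8.13  4.59 73.16]
((486.0662841796875, -61.49768829345703), (9.720995903015137, 9.968448638916016), 12.248153686523438) [-8.14  4.49 73.16]
```

Call:
jog_arm([
  [-0.34,0.18,1.3,0,0,0,50],
  [-0.34,0.18,2.7,0,0,0,50],
  [-0.34,0.18,4.0,0,0,0,45],
  [-0.34,0.18,4.8,0,0,0,45],
  [-0.34,0.18,5.1,0,0,0,45],
  [-0.34,0.18,5.1,0,0,0,45],
  [-0.34,0.18,5.1,0,0,0,40],
  [-0.34,0.18,5.1,0,0,0,10],
  [-0.34,0.18,5.1,0,0,0,10],
  [-0.34,0.18,5.1,0,0,0,10],
])

```text
time_s: 20.6
eef_pos: [485.7, -61.6, -30.5]
orientation: [3.141, -0.001, 0.237]
ft_force: [0.5, 0.1, 0.5]
gripper_width: 0.237
grip_force: 0.8
```

Call:
jog_arm([
  [0,0,0,0,0,0,10],
  [0,0,0,0,0,0,10],
  [0,0,0,0,0,0,10],
])

```text
time_s: 20.85
eef_pos: [485.7, -61.7, -30.5]
orientation: [3.142, -0.001, 0.237]
ft_force: [0.8, 3.7, 5.6]
gripper_width: 0.226
grip_force: 30.0
```

Call:
jog_arm([
  [0,0,-1.0,0,0,0,10],
  [0,0,-2.6,0,0,0,10],
  [0,0,-4.2,0,0,0,10],
  [0.5,-0.7,-5.5,0,0,0,10],
  [1.2,-1.7,-6.4,0,0,0,10],
  [2.0,-2.8,-7.2,0,0,0,10],
  [2.8,-4.0,-7.3,0,0,0,10],
  [3.7,-5.2,-7.3,0,0,0,10],
  [4.6,-6.4,-7.3,0,0,0,10],
  [5.3,-7.2,-7.3,0,0,0,10],
])

```text
time_s: 21.68
eef_pos: [572.2, 146.9, 151.2]
orientation: [-3.141, 0.0, 0.238]
ft_force: [0.2, -0.1, -0.4]
gripper_width: 0.231
grip_force: 30.0
```

Call:
jog_arm([
  [0.1,-0.27,0,0,0,0,10],
  [0.1,-0.27,0,0,0,0,10],
  [0.1,-0.27,0,0,0,0,10],
  [0.1,-0.27,0,0,0,0,10],
])

```text
time_s: 22.02
eef_pos: [572.3, 150.3, 151.4]
orientation: [3.141, 0.0, 0.236]
ft_force: [-0.4, -1.0, -0.2]
gripper_width: 0.227
grip_force: 30.0
```

Run:
```python
from dep import *
s=state(); print(s["eef_pos"],s["orientation"],s["qvel"].round(3),s["gripper_width"])
E=ext("wrist",s); p,d=camera("wrist"); np.savez("w11.npz",p=p,d=d,E=E)
M=camera_info("wrist")["mount"]
P,c=cloud(p,d,M,(0,0,640,300))
m=(np.hypot(P[:,0],P[:,1])<13)&(np.abs(P[:,2]+54)<4)&(c.min(1)>20); print(m.sum(),np.percentile(P[m][:,2],[5,25,50,75,95]).round(1))
zt=np.median(P[m][:,2]); m=(m&(np.abs(P[:,2]-zt)<1.5)).reshape(300,640).astype(np.uint8)*255
m=cv2.morphologyEx(m,cv2.MORPH_CLOSE,np.ones((3,3)))
for k in cv2.findContours(m,cv2.RETR_CCOMP,cv2.CHAIN_APPROX_NONE)[0]:
    if len(k)>20:
        cc,r=ray("wrist",k[:,0].astype(float),M); w=(cc+r*((zt-cc[2])/r[:,2])[:,None])[:,:2].astype(np.float32); print(np.round(cv2.fitEllipse(w)[0],2),w.min(0),w.max(0))
t=P[(P[:,2]<3)&(P[:,2]>-10)&(np.hypot(P[:,0]-42,P[:,1])<12)]; print("nose",t.mean(0).round(1),len(t))
print("to (614.9,161.8):",jog((614.9,161.8,151),.2366))
```

```text
[572.34204765 150.29491102 151.40813101] [3.14131625e+00 1.47776326e-04 2.35876897e-01] [-0.008 -0.006  0.     0.    -0.001  0.003] 0.2265425763662223
1435 [-55.3 -54.6 -54.1 -53.5 -50.8]
[ 0.91 -0.13] [ -9.418834 -10.981903] [11.088457 10.544166]
[ 0.73 -0.22] [-3.7644246 -5.018425 ] [5.243188  4.6102266]
nose [44.3 -1.5 -5.7] 187
to (614.9,161.8): [ 1.762e+00 -5.600e-02  2.200e-02  3.000e-03 -1.000e-03 -1.300e-02]
```

Call:
jog_arm([
  [0.7,-0.02,0,0,0,0,10],
  [1.4,-0.05,0,0,0,0,10],
  [1.76,-0.05,0,0,0,0,10],
  [1.76,-0.05,0.2,0,0,0,10],
  [1.76,-0.05,0.5,0,0,0,10],
  [1.76,-0.05,0.8,0,0,0,10],
  [1.76,-0.05,0.85,0,0,0,10],
  [1.76,-0.05,0.85,0,0,0,10],
  [1.76,-0.05,0.85,0,0,0,10],
])

```text
time_s: 22.82
eef_pos: [614.8, 162.8, 130.3]
orientation: [-3.142, 0.0, 0.237]
ft_force: [0.3, 0.4, -0.6]
gripper_width: 0.227
grip_force: 30.0
```

Call:
jog_arm([
  [0,0,0.07,0,0,0,10],
  [0,0,0.14,0,0,0,10],
  [0,0,0.2,0,0,0,10],
  [0,0,0.2,0,0,0,10],
])

```text
time_s: 23.15
eef_pos: [615.0, 162.9, 124.8]
orientation: [3.142, 0.0, 0.237]
ft_force: [0.7, -0.1, -0.6]
gripper_width: 0.228
grip_force: 30.0
```

Call:
jog_arm([
  [0,0,0.07,0,0,0,10],
  [0,0,0.14,0,0,0,10],
  [0,0,0.2,0,0,0,10],
  [0,0,0.2,0,0,0,10],
])

```text
time_s: 23.48
eef_pos: [614.9, 162.6, 119.7]
orientation: [3.141, 0.001, 0.236]
ft_force: [-2.1, -2.2, -1.1]
gripper_width: 0.225
grip_force: 30.0
```

Call:
jog_arm([
  [-0.02,0.03,0,0,0,0,10],
  [-0.02,0.03,0.06,0,0,0,10],
  [-0.02,0.03,0.14,0,0,0,10],
  [-0.02,0.03,0.2,0,0,0,10],
  [-0.02,0.03,0.2,0,0,0,10],
])

```text
time_s: 23.9
eef_pos: [614.7, 162.1, 114.6]
orientation: [-3.141, 0.001, 0.237]
ft_force: [0.7, 0.6, -0.5]
gripper_width: 0.228
grip_force: 30.0
```

Call:
jog_arm([
  [0,0,0.07,0,0,0,10],
  [0,0,0.14,0,0,0,10],
  [0,0,0.2,0,0,0,10],
  [0,0,0.2,0,0,0,10],
])

```text
time_s: 24.23
eef_pos: [614.7, 162.0, 109.7]
orientation: [-3.142, 0.0, 0.237]
ft_force: [-0.3, 0.6, -0.2]
gripper_width: 0.226
grip_force: 30.0
```

Call:
jog_arm([
  [0,0,0.07,0,0,0,10],
  [0,0,0.14,0,0,0,10],
  [0,0,0.2,0,0,0,10],
  [0,0,0.28,0,0,0,10],
  [0,0,0.33,0,0,0,10],
  [0,0,0.33,0,0,0,10],
])

```text
time_s: 24.73
eef_pos: [614.7, 162.0, 101.5]
orientation: [-3.142, 0.0, 0.237]
ft_force: [-0.6, -0.3, -0.3]
gripper_width: 0.226
grip_force: 30.0
```

Call:
jog_arm([
  [0,0,0.03,0,0,0,10],
  [0,0,0.05,0,0,0,10],
  [0,0,0.05,0,0,0,10],
])

```text
time_s: 24.98
eef_pos: [614.8, 162.0, 100.6]
orientation: [3.142, 0.0, 0.237]
ft_force: [-0.5, 0.2, 0.5]
gripper_width: 0.23
grip_force: 30.0
```

Call:
jog_arm([
  [0,0,0.03,0,0,0,10],
  [0,0,0.04,0,0,0,10],
  [0,0,0.04,0,0,0,10],
])

```text
time_s: 25.23
eef_pos: [614.8, 162.1, 99.6]
orientation: [-3.142, 0.0, 0.237]
ft_force: [-0.1, -0.0, -0.2]
gripper_width: 0.228
grip_force: 30.0
```

Call:
jog_arm([
  [0,0,0.02,0,0,0,10],
  [0,0,0.03,0,0,0,10],
  [0,0,0.03,0,0,0,10],
])

```text
time_s: 25.48
eef_pos: [615.0, 162.1, 99.5]
orientation: [3.142, -0.001, 0.237]
ft_force: [-1.2, -0.7, 4.3]
gripper_width: 0.231
grip_force: 30.0
```

Call:
jog_arm([
  [0,0,0,0,0,0,35],
  [0,0,0,0,0,0,55],
  [0,0,0,0,0,0,55],
  [0,0,0,0,0,0,55],
  [0,0,-0.4,0,0,0,55],
  [0,0,-1.2,0,0,0,55],
  [0,0,-2.2,0,0,0,55],
  [-0.6,0,-3.0,0,0,0,55],
  [-1.6,0,-3.0,0,0,0,55],
  [-2.2,0,-3.0,0,0,0,55],
])

```text
time_s: 26.32
eef_pos: [560.7, 149.0, 176.1]
orientation: [3.142, -0.002, 0.237]
ft_force: [1.0, -0.4, 0.2]
gripper_width: 0.551
grip_force: 0.0
```

Call:
jog_arm([
  [0,0,0,0,0,0,55],
  [0,0,0,0,0,0,55],
  [0,0,0,0,0,0,55],
])

```text
time_s: 26.57
eef_pos: [561.9, 149.3, 174.3]
orientation: [3.142, -0.001, 0.237]
ft_force: [-0.2, -0.1, -0.2]
gripper_width: 0.554
grip_force: 0.0
```

Run:
```python
from dep import *
s=state(); print(s["eef_pos"],s["ft_force"],s["gripper_width"])
E=ext("wrist",s); p,d=camera("wrist")
P,c=cloud(p,d,E,(100,0,540,240)); r=np.hypot(P[:,0]-614.7,P[:,1]-162.3)
for n,a,b,lo,hi in [("wheel",17.5,23,105,125),("collar",11.5,15,122,140),("bit",5.5,10,143,162)]:
    m=(r<b)&(r>a)&(P[:,2]>lo)&(P[:,2]<hi); print(n,m.sum(),np.percentile(P[m][:,2],[25,50,75,90]).round(1),P[m].mean(0).round(1))
m=(r>40)&(r<70)&(c.min(1)>190); print("grid",np.median(P[m][:,2]).round(1))
cv2.imwrite("pics/w12.png",cv2.resize(p[40:240,200:440,::-1],None,fx=3,fy=3,interpolation=cv2.INTER_CUBIC))
```

```text
[561.8640007  149.26780196 174.31828252] [-0.19167013 -0.09182388 -0.16949676] 0.5541541263243692
wheel 1246 [115.1 115.6 116.1 116.6] [615.8 162.6 115.6]
collar 556 [131.4 131.9 132.3 132.7] [615.9 162.6 131.9]
bit 567 [153.4 153.9 154.3 154.7] [614.9 162.4 153.9]
grid 81.8
```

View pics/w12.png

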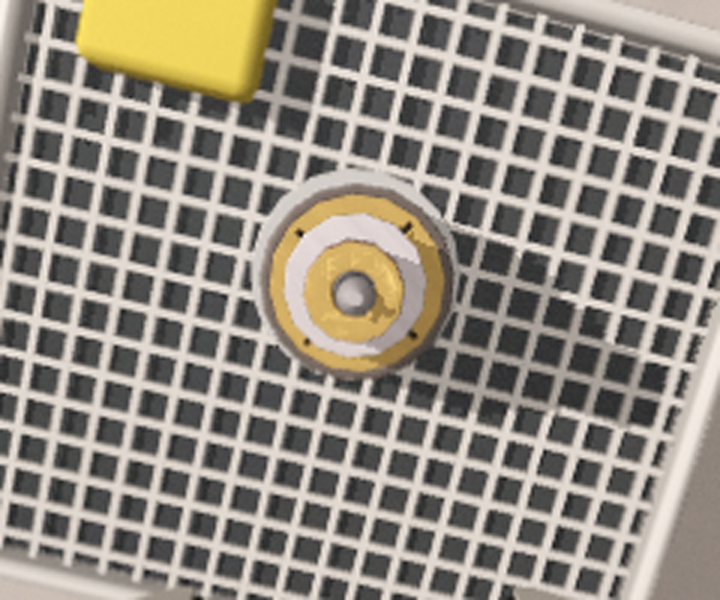

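The view shows wheel, collar and bit stacked concentrically at crop (354,290). Tops step 115.6 / 131.9 / 153.9 (16.3 and 22.0 mm), as expected when home, and the gripper is clear.

```bash
python3 -c "
from workcell import *
print(sign_off())"
```

```text
the job is handed in; nothing more can be done
None
```

The wheel (slots over the drive pin), collar and bit are stacked home on the spindle and released with the gripper clear; I handed the job in at about 26.6 s, and sign-off returned no verdict.

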